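# Index the slide carrier and present the glass plate to the label reader

## Robot

A 7-joint arm with a two-finger parallel gripper is mounted at the origin on the work surface. World frame = base frame: x ahead of the robot, y to its left, z up, the work surface at z = 0. Lengths are in m, angles in rad, forces in N, time in s.
With the tool pointing down it reaches from about 0.4 to 0.85 m from the base axis. Payload 6.9 kg.
Tool frame: the origin (TCP) lies between the finger pads; the fingertips stand 11 mm ahead of it and the grasp point (between the pads) lies 8 mm behind it (bot.tip_extent is the distance from the TCP to the fingertips, in m); z points along the fingers, y is the direction in which the jaws open and shut (so a half turn about z gives the same grasp; the last joint's range is limited). The gripper opens to 85 mm and grips with 20 to 120 N. Pads are 22 mm wide; open, the fingers measure 114 mm over their backs; the gripper's body (76 mm by 85 mm) begins 54 mm behind the grasp point. The pads swing forward as they close: fully open they stand 13 mm farther back than shut.
Start: joints at [-1.105, 0.507, -0.238, 1.5, 0.126, 1.149, -0.155], TCP at [0.221, 0.585, 0.242] pointing down, gripper open.
Joint ranges: [-3.08, 3.08], [-0.24, 2.05], [-1.43, 1.35], [0, 2.5], [-1.52, 4.66], [0.17, 1.96], [-2.89, 2.89]. Speed limits (rad/s): [2.39, 2.39, 3.14, 3.14, 3.14, 3.14, 3.14].

## Interface

Orientations are given as a rotation vector (axis times angle).
In Python, from rig import bot, eyes, order gives the robot as it stands. The module is installed in compiled form; this text tells all that it offers.
- The arm moves only by the tool carry_out, never from a script. Its argument "steps" is a list that holds one entry, the list of rows, each a list of 7 numbers: the shift along the world's x, y, z in m, then the turn, a rotation vector about the world's x, y, z in rad, then the gripper command: -1 is shut, 1 is fully open, values between are in proportion. A call has 1 to 5 rows; each row shifts and turns the commanded pose from where the row before left it; what a row does not reach is not made up. A row lasts 1/12 s, in which the tool goes at most 41.7 mm and 7.16 degrees, less where a joint would pass 70% of its speed; a pose out of reach is approached as far as the arm can. A call is refused whole if a number of a shift passes 0.0417 or a number of a turn 0.125, either way. A call with a gripper value outside its range is refused whole. The fingers move at their own pace and stop on an object; the grip force is fixed at half the most. Time passes only in rows, so rows that do not move let the fingers close. It gives the time, the measured TCP pose, the force and the opening at its end, in the units of the state.
- bot.get_state(): the state, without advancing time (a new reading comes with each control period).
- eyes.camera(name): name is "scene" or "top" or "wrist"; returns a dict with "image" (400x640x3 uint8, red, green, blue), "z_map" (400x640 float32, m along the optical axis (not along the pixel's ray), 0 where there is no reading), "fov_y" (degrees; the focal length in pixels is half the picture's height over the tangent of half this angle, whatever the lens; pixels are square), "cx", "cy" (the principal point, pixels), "k1" (the pictures are not rectified: a ray, as slopes to the right and down, at radius r is drawn at 1 + k1 r^2 times it, then the intrinsics apply), "R" (3x3) and "t" (3): a world point X has camera coordinates R X + t. Camera axes: x right, y down, z forward; pixel columns grow to the right and rows downward; lengths in m; the calibration is good to about 2 mm. A picture is of the moment at which its call begins.
- order.sign_off(): hands the job in, once; it reports no verdict.
The state is a dict: "clock": time; "joint_positions": joint angles; "qvel": joint speeds; "effort": joint torques, N m; "eef_pos": TCP position; "eef_rot": TCP orientation; "force": force on the tool from outside, world axes, zero at the start; "torque": the same for the moment, N m; "gripper_width": finger opening in m.
Only numpy, scipy, OpenCV 4.12 (cv2) and the standard library are available. Lean on these libraries where they do the work, as an engineer would, in place of code of your own. Each camera call takes 0.05 s, during which the arm holds its last target.

## Task

Push the carrier along its rail, out from under the lamp bar, until it clicks into the next station, with the glass plate still lying on it. Then pick the plate up by its clear end (the frosted end is the one with the small corner notch; keep the fingers off it) and present it to the label reader: level, label side up as it lay, the frosted end centred over the reader's dark pad and pointing at the reader's post, about 5 cm above the pad. Finish while holding it there, still; leave the carrier at its station and do not disturb the beaker, bottle and spatula.

Things in the scene. Friction and masses are not known exactly. Their poses are not given: they have to be found in the camera images.
- rail: Fixed aluminium rail slide on the bench, 90 x 360 x 8 mm base plate. Origin: centre of its underside, on the bench. Its y axis is the direction the carrier is pushed (x points to the far side, away from the robot at yaw 0). Station 1 lies at y = -80 mm, the next station at y = +60 mm; small dark index blocks mark both. A lamp bar (24 mm wide along y, underside 113 mm, top 135 mm above the bench) reaches over station 1 from a post at x = +88 mm, and ends at x = -23 mm.
- carrier (a joint): Travel of the carrier along the rail's +y (m): 0 at station 1 where it starts, 0.140 at the next station, end stop at 0.190. Sliding friction about 1.2 N, plus a spring-ball detent at each station: about 3 N in all to push out of or through it; once within about 3 mm it draws itself in. Pushed on past the station it leaves the detent again.
- push_tab (a point): Centre of the carrier's flat upright push tab, at z = 60 mm: 30 mm wide (rail x), 10 mm thick (rail y), from 22 to 77 mm above the bench, free on all sides. It stands on a bracket (22 mm wide, 22 to 30 mm above the bench) 95 mm to the robot's side of the carrier's middle (rail x = -95 mm). Axes as the rail's.
- pedestal_top (a point): Centre of the top of the carrier's round rubber pedestal (32 mm diameter), 60 mm above the bench and 27 mm above the carrier's 66 x 66 mm deck; the plate lies on it and overhangs. Axes as the rail's.
- plate: Glass plate 100 x 40 x 6 mm, 50 to 80 g, lying label side up on the pedestal, turned to any angle. Origin: its centre, half-way up (63 mm above the bench at the start). +x points to the frosted end (a whitish matt field, the last 32 mm, from x = +18 to +50 mm); a 12 x 12 mm notch is cut from its corner at +x, -y (the right-hand corner when one looks from the clear end towards the frosted end, label up). +z is the label side. The rest (x = -50 to +18 mm) is clear glass.
- plate_frosted (a point): Middle of the plate's frosted end: 34 mm from the plate's centre along its +x, half-way up. Axes as the plate's.
- plate_tail (a point): Middle of the end edge of the plate's clear end, 50 mm from its centre along its -x. Axes as the plate's.
- reader: Fixed label reader on the bench: base 245 x 90 x 14 mm (x = -45 to +200 mm), a square dark pad at the origin, a post at x = +178 mm and a white scanner head (x about +105 to +195 mm, 160 to 250 mm above the bench) that looks down at the pad. Origin: under the pad's centre, on the bench. +x points from the pad to the post.
- reader_pad (a point): Centre of the top of the reader's dark pad (56 x 50 mm), 16 mm above the bench. Axes as the reader's.
- beaker: Bystander: glass beaker, 60 mm across, 80 mm high. Origin: centre of its underside. Leave alone.
- amber: Bystander: amber bottle, 56 mm across, 120 mm high. Origin: centre of its underside. Leave alone.
- spatula: Bystander: spatula lying on the bench, 180 mm long along its x. Leave alone.
Mind the look-alikes: they are no part of the job. Of the things that look like the plate, the smallest one is meant.

How it is judged:
On the way, in this order (a step that is already met when the one before it is completed fails the run):
1. the carrier rests in the next station with the plate still lying on its pedestal (value of joint carrier between 0.135 and 0.145 m and velocity of joint carrier below 0.02 m/s and distance between plate and pedestal_top below 0.02 m and height (world z) of plate below 0.068 m), for 0.3 s.
2. the plate is lifted clear of the carrier (value of joint carrier between 0.134 and 0.146 m and distance between plate and pedestal_top above 0.035 m and contact force between plate and the fingers above 0.5 N and contact force between plate and rail below 0.05 N), for 0.1 s.
At the end, for the whole second after the job is handed in: Fingers hold the plate still by its clear end, touching nothing else: frosted end's middle within 15 mm of the pad centre seen from above, 30 to 80 mm above the pad, level within 0.15 rad, label up, frosted end to the post within 0.2 rad; carrier within 6 mm of its station (horizontal distance between plate_frosted and reader_pad below 0.015 m and z of plate in the frame of reader_pad between 0.03 and 0.08 m and angle between the x axis of plate and the x axis of reader, either way round below 0.2 rad and x of plate_tail in the frame of reader_pad below -0.05 m and angle between plate's own z axis and vertical below 0.15 rad and x of the grasp point in the frame of plate below 0.007 m and contact force between plate and the fingers above 0.5 N and contact force between plate and reader below 0.05 N and contact force between plate and rail below 0.05 N and linear speed of plate below 0.02 m/s and value of joint carrier between 0.134 and 0.146 m); the arm keeps its last pose, push and grip.
It fails at once if a bystander is moved more than 3 cm (distance of any of beaker, amber, spatula from where it was at the start of the episode above 0.03 m).
It fails at once if the plate is dropped or turned over (height (world z) of plate below 0.04 m or angle between plate's own z axis and vertical above 0.5 rad).
It also fails if it takes over 64 s, if anything falls off the work surface, if the arm or the gripper's body presses on something with over 40 N, if the wrist force passes 120 N, or if a joint passes its speed limit or range.

## Working session

There is one attempt and no reset: what is moved stays moved. The work goes in short steps, Python scripts to look and compute and a tool call to move; the robot and the scene stay as the last step left them, time stands still between calls to the robot, and variables do not carry over. Pictures are saved under pics/ and viewed, and the job is handed in when it is done.

Besides the shell and the picture viewer there is one more tool, called after "Request:" as name(argument=value, ...), one argument or row to a line, values as JSON. carry_out: Moves the arm, as the interface text tells. Its arguments: {"type":"object","properties":{"steps":{"type":"array"}},"required":["steps"]}

```bash
mkdir -p pics
cat > h.py <<'E'
import numpy as np, cv2
from rig import bot, eyes, order
def K(c):
    f=200/np.tan(np.radians(c['fov_y'])/2); return f,c['cx'],c['cy']
def grab(n):
    c=eyes.camera(n); return c
def ray(c,u,v):
    f,cx,cy=K(c); d=np.array([(u-cx)/f,(v-cy)/f]); 
    s=d.copy()
    for _ in range(30): s=d/(1+c['k1']*(s@s))
    R=np.array(c['R']);t=np.array(c['t'])
    return -R.T@t, R.T@np.array([s[0],s[1],1.0])
def onz(c,u,v,z):
    o,d=ray(c,u,v); return o+d*(z-o[2])/d[2]
def dep(c,u,v):
    o,d=ray(c,u,v); return o+d*c['z_map'][int(round(v)),int(round(u))]
def proj(c,X):
    f,cx,cy=K(c); p=np.array(c['R'])@np.array(X)+np.array(c['t']); s=p[:2]/p[2]; s=s*(1+c['k1']*(s@s)); return s*f+[cx,cy]
def save(c,n,crop=None,k=1):
    im=c['image'][:,:,::-1]
    if crop: x0,y0,x1,y1=crop; im=im[y0:y1,x0:x1]
    cv2.imwrite('pics/'+n+'.png',cv2.resize(im,None,fx=k,fy=k,interpolation=cv2.INTER_CUBIC))
E
python3 - <<'E'
from h import *
import pickle
for n in ['scene','top','wrist']:
    c=grab(n); save(c,n+'0'); pickle.dump(c,open(n+'.pkl','wb')); print(n,c['fov_y'],c['cx'],c['cy'],c['k1'],-np.array(c['R']).T@c['t'])
s=bot.get_state(); print(s['clock'],s['eef_pos'],s['eef_rot'],s['gripper_width'],s['force'])
E
```

```text
scene 54.13292823801976 317.0730283157611 197.5348128026189 -0.060903809061574256 [1.12857567 0.88225493 0.75981204]
top 50.51194967719788 319.93174068853807 201.725779842922 -0.04673632377632656 [ 0.42217399 -0.07432298  1.35429174]
wrist 67.86731947659271 321.89232487524845 206.15975482701157 -0.05206025699735985 [0.15399769 0.60863669 0.37450621]
0.15 [0.2205723  0.58441144 0.24163241] [-5.63634151e-01 -3.09038221e+00  2.06903085e-03] 0.08540135477496594 [-0.22408871  1.22166484  1.01628897]
```

View pics/scene0.png

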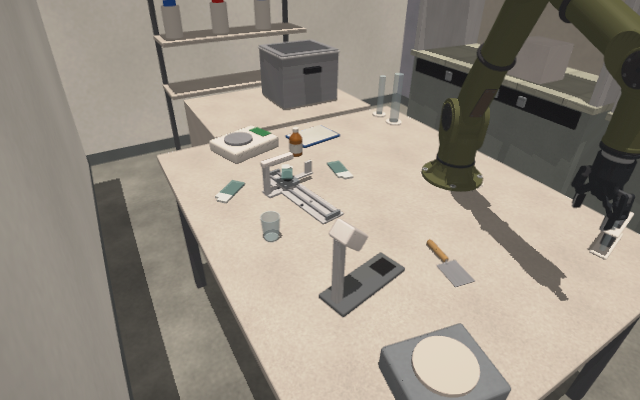

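View pics/top0.png

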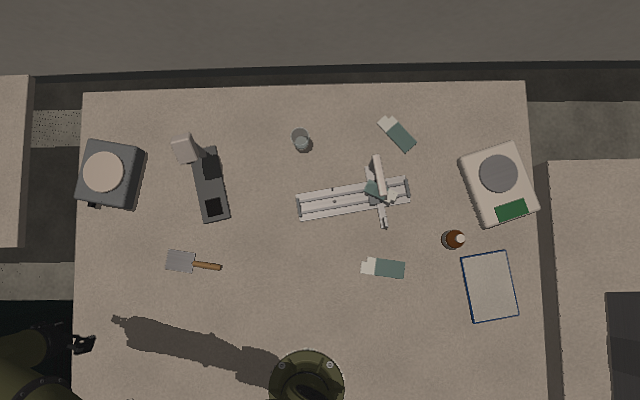

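View pics/wrist0.png

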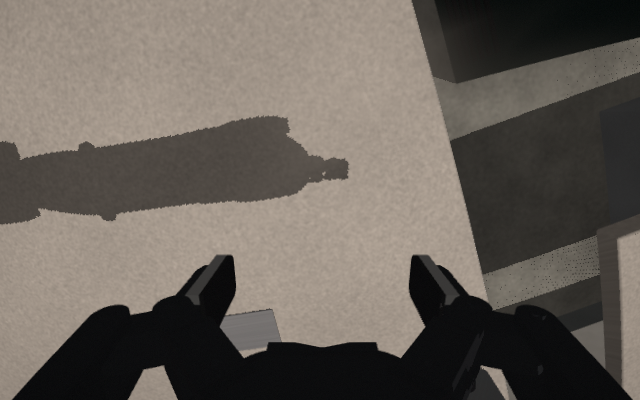

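Top view: three plate-like items sit at (397,133), (383,268) and (375,190). The last one lies on the carrier under the lamp bar. I'll measure the sizes and zoom in.

Run:
```python
from h import *
import pickle
c=pickle.load(open('top.pkl','rb')); save(c,'topcrop',(280,140,420,240),5.7)
save(c,'topread',(160,120,240,280),3.7)
s=pickle.load(open('scene.pkl','rb')); save(s,'scenecrop',(250,140,350,230),8)
```

```text
(no output)
```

View pics/topcrop.png

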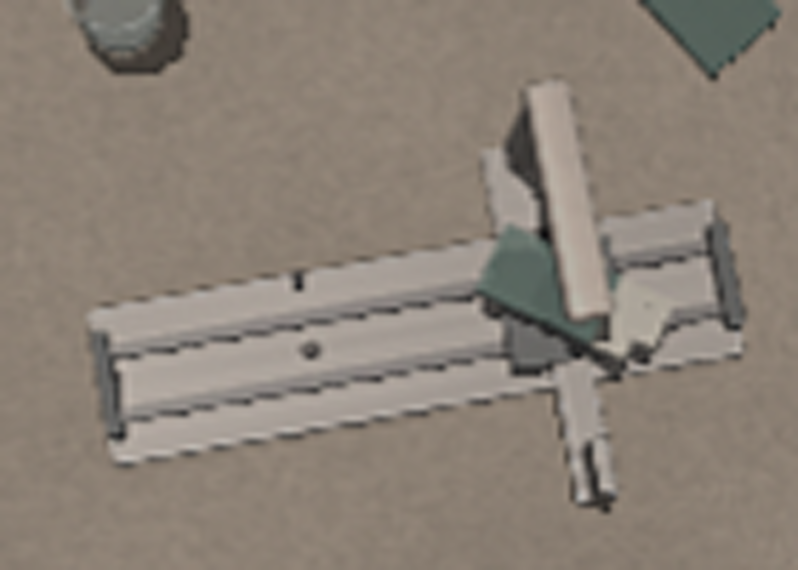

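View pics/scenecrop.png

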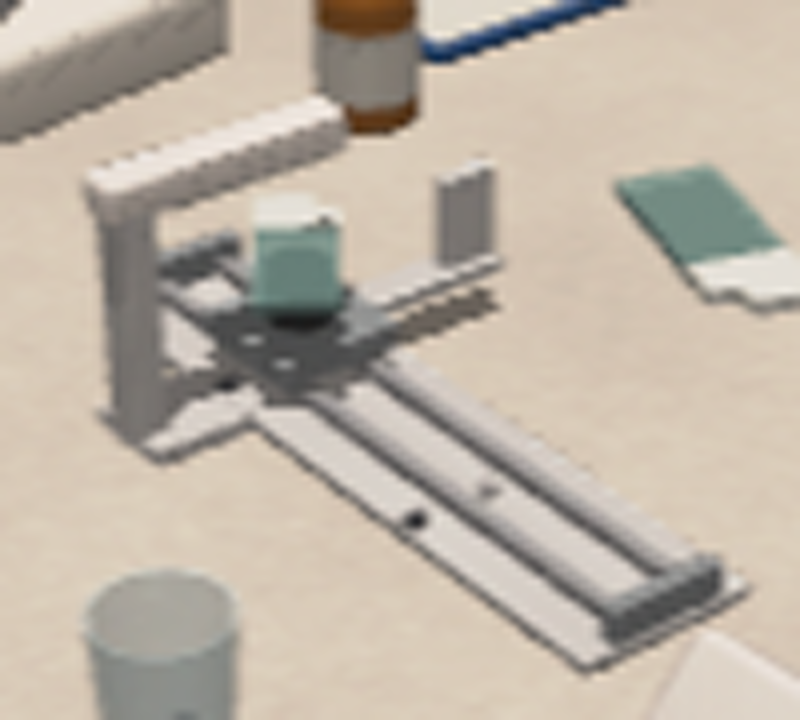

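View pics/topread.png

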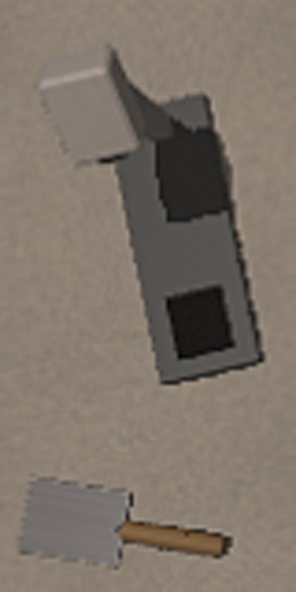

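Run:
```python
from h import *
import pickle
c=pickle.load(open('top.pkl','rb'))
P=[onz(c,280+u/5.7-.4,140+v/5.7-.4,.008) for u,v in [(88,313),(118,465),(743,355),(712,200)]]
P=np.array(P);print(P.round(4))
for i in range(4): print(np.linalg.norm(P[i]-P[(i+1)%4]))
cen=P.mean(0); y=(P[0]+P[1]-P[2]-P[3]); y/=np.linalg.norm(y); x=np.array([y[1],-y[0],0])
print('rail',cen,'yaw',np.degrees(np.arctan2(-y[0],y[1])),x,y)
np.save('rail.npy',np.array([cen,x,y]))
# check stations / tab
for n,l,z in [('tab','',.077)]:
    X=cen*[1,1,0]+x*-.095+y*-.08; X[2]=z; print(n,X,(proj(c,X)-[280,140])*5.7)
# pedestal
X=cen*[1,1,0]+y*-.08; X[2]=.06; print('ped',X,(proj(c,X)-[280,140])*5.7)
s=pickle.load(open('scene.pkl','rb'))
X=cen*[1,1,0]+x*-.095+y*-.08; X[2]=.077; print('tab in scene crop (expect ~467,172)',(proj(s,X)-[250,140])*8)
# plate
for u,v in [(512,228),(480,288),(608,345),(668,315),(640,280)]: print('plate',onz(c,280+u/5.7-.4,140+v/5.7-.4,.066),dep(c,280+u/5.7,140+v/5.7))
# reader
Q=np.array([onz(c,160+u/3.7-.4,120+v/3.7-.4,.016) for u,v in [(166,298),(222,286),(235,346),(178,360)]]);print(Q.round(4))
for i in range(4): print(np.linalg.norm(Q[i]-Q[(i+1)%4]))
B=np.array([onz(c,160+u/3.7-.4,120+v/3.7-.4,.014) for u,v in [(163,383),(263,358),(207,95),(118,160)]]);print('base',B.round(4))
print('pad',Q.mean(0), np.linalg.norm(B[1]-B[2]),'yaw right edge',np.degrees(np.arctan2(*(B[2]-B[1])[[1,0]])),'left',np.degrees(np.arctan2(*(B[3]-B[0])[[1,0]])))
for nm,u,v in [('beaker',300,135),('amber',455,238)]: print(nm,dep(c,u,v))
```

```text
[[ 0.602   0.0259  0.008 ]
 [ 0.516   0.0104  0.008 ]
 [ 0.5698 -0.3407  0.008 ]
 [ 0.6582 -0.3272  0.008 ]]
0.08739396133383319
0.3551249534938574
0.08935989440633414
0.3575407103044125
rail [ 0.58651061 -0.15790637  0.008     ] yaw 8.869994611245815 [0.98804075 0.15419298 0.        ] [-0.15419298  0.98804075  0.        ]
tab [ 0.50498218 -0.25159796  0.077     ] [602.94237232 463.60913747]
ped [ 0.59884605 -0.23694963  0.06      ] [564.83315603 292.76639812]
tab in scene crop (expect ~467,172) [467.22174923 165.56668804]
plate [ 0.6351861  -0.20786832  0.066     ] [ 0.63370984 -0.20892381  0.06723626]
plate [ 0.60293352 -0.1895482   0.066     ] [ 0.60209937 -0.19101172  0.06290364]
plate [ 0.57050831 -0.25709753  0.066     ] [ 0.56918295 -0.25818668  0.06659101]
plate [ 0.58597256 -0.28992014  0.066     ] [ 0.59143186 -0.30005493  0.01273137]
plate [ 0.60528408 -0.27566662  0.066     ] [ 0.61181924 -0.28552922  0.01073403]
[[0.5896 0.3165 0.016 ]
 [0.599  0.2676 0.016 ]
 [0.5466 0.2559 0.016 ]
 [0.5355 0.3055 0.016 ]]
0.0498245448865968
0.05368221653819967
0.05077549711733145
0.05521641131209278
base [[0.5161 0.319  0.014 ]
 [0.5358 0.232  0.014 ]
 [0.7692 0.2827 0.014 ]
 [0.713  0.3612 0.014 ]]
pad [0.56767193 0.28637994 0.016     ] 0.2388004053066175 yaw right edge 12.25598910838882 left 12.092341100425736
beaker [0.79805453 0.00711644 0.00599372]
amber [ 0.4493257  -0.44720853  0.11168923]
```

The plate on the carrier is the one meant: it is the smallest, on the pedestal, clear end to the far left and frosted end at crop (640,310). Rail size and the tab reprojection agree with the sizes given. I'll cage the tab between the fingers (jaws along rail y).

Request:
carry_out(
  steps=[
    [[0.019,-0.032,0,0,0,-0.105,0],[0.019,-0.032,0,0,0,-0.105,0],[0.019,-0.032,0,0,0,-0.105,0],[0.019,-0.032,0,0,0,-0.105,0],[0.019,-0.032,0,0,0,-0.105,0]],
  ],
)

```text
clock: 0.57
eef_pos: [0.3162, 0.423, 0.2421]
eef_rot: [-1.353, -2.835, 0.001]
force: [0.9, 0.8, 0.6]
gripper_width: 0.0426
```

Request:
carry_out(
  steps=[
    [[0.019,-0.032,0,0,0,-0.105,0],[0.019,-0.032,0,0,0,-0.105,0],[0.019,-0.032,0,0,0,-0.105,0],[0.019,-0.032,0,0,0,-0.105,0],[0.019,-0.032,0,0,0,-0.105,0]],
  ],
)

```text
clock: 0.98
eef_pos: [0.4111, 0.263, 0.2423]
eef_rot: [-2.043, -2.387, -0.0]
force: [-0.7, 0.7, 0.6]
gripper_width: 0.0427
```

Request:
carry_out(
  steps=[
    [[0.019,-0.032,0,0,0,-0.105,0],[0.019,-0.032,0,0,0,-0.105,0],[0.0042,-0.0347,0,0,0,-0.105,0],[0.0042,-0.0347,0,0,0,-0.105,0],[0.0042,-0.0347,0,0,0,-0.105,0]],
  ],
)

```text
clock: 1.4
eef_pos: [0.4612, 0.0949, 0.2421]
eef_rot: [-2.592, -1.774, 0.0]
force: [0.8, -1.2, -0.4]
gripper_width: 0.0431
```

Request:
carry_out(
  steps=[
    [[0.0042,-0.0347,0,0,0,-0.105,0],[0.0042,-0.0347,0,0,0,-0.105,0],[0.0042,-0.0347,0,0,0,-0.105,0],[0.0042,-0.0347,0,0,0,-0.105,0],[0.0042,-0.0347,0,0,0,-0.105,-0.2]],
  ],
)

```text
clock: 1.82
eef_pos: [0.482, -0.0784, 0.2423]
eef_rot: [-2.964, -1.042, -0.0]
force: [2.0, 0.8, -0.7]
gripper_width: 0.0346
```

Request:
carry_out(
  steps=[
    [[0.0042,-0.0347,0,0,0,-0.105,-0.2],[0.0042,-0.0347,0,0,0,-0.105,-0.2],[0.0042,-0.0347,0,0,0,-0.105,-0.2],[0.0042,-0.0347,0,0,0,-0.105,-0.2],[0.0042,-0.0347,0,0,0,-0.105,-0.2]],
  ],
)

```text
clock: 2.23
eef_pos: [0.5032, -0.2518, 0.2422]
eef_rot: [-3.132, -0.237, 0.0]
force: [1.3, 0.5, 0.0]
gripper_width: 0.034
```

Run:
```python
from h import *
c=grab('wrist'); save(c,'w1')
s=bot.get_state(); print(s['clock'],s['eef_pos'],s['eef_rot'],s['gripper_width'],s['force'],s['joint_positions'])
r=np.load('rail.npy')
X=r[0]*[1,1,0]-.095*r[1]-.08*r[2]; X[2]=.077; print(X,proj(c,X))
```

```text
2.2833 [ 0.50248952 -0.25962408  0.24252711] [ 3.12797653e+00  2.14923622e-01 -5.38941417e-05] 0.033993267122428554 [ 1.27051149 -6.01752584  2.63236751] [ 0.04004724  0.46573688  0.60446129  1.67025916 -0.28598657  1.09240971
 -0.70706564]
[ 0.50498218 -0.25159796  0.077     ] [321.24058854 189.01704923]
```

View pics/w1.png

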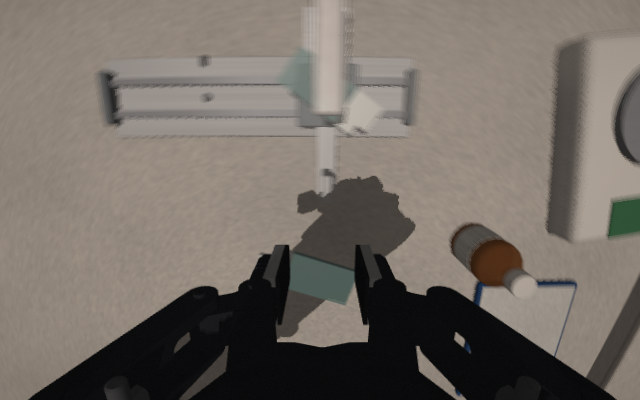

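Request:
carry_out(
  steps=[
    [[0,0,0,0,0,0,-0.2],[0,0,0,0,0,0,-0.2],[0,0,0,0,0,0,-0.2]],
  ],
)

```text
clock: 2.53
eef_pos: [0.5033, -0.249, 0.2419]
eef_rot: [-3.13, -0.248, 0.001]
force: [0.2, 0.9, 0.4]
gripper_width: 0.0339
```

Run:
```python
from h import *
c=grab('wrist'); save(c,'w2',(80,20,440,300),2.2)
import pickle; pickle.dump(c,open('w2.pkl','wb'))
s=bot.get_state(); print(s['clock'],s['eef_pos'],s['eef_rot'],s['gripper_width'],s['force'])
r=np.load('rail.npy')
X=r[0]*[1,1,0]-.095*r[1]-.08*r[2]; X[2]=.077; print(X,proj(c,X),(proj(c,X)-[80,20])*2.2)
```

```text
2.5833 [ 0.50345218 -0.24868263  0.24206553] [-3.13038715e+00 -2.48745923e-01  2.33637234e-04] 0.0345742843021117 [-0.37499601  0.36766237  0.0484049 ]
[ 0.50498218 -0.25159796  0.077     ] [324.19739809 189.59355017] [537.23427581 373.10581038]
```

View pics/w2.png

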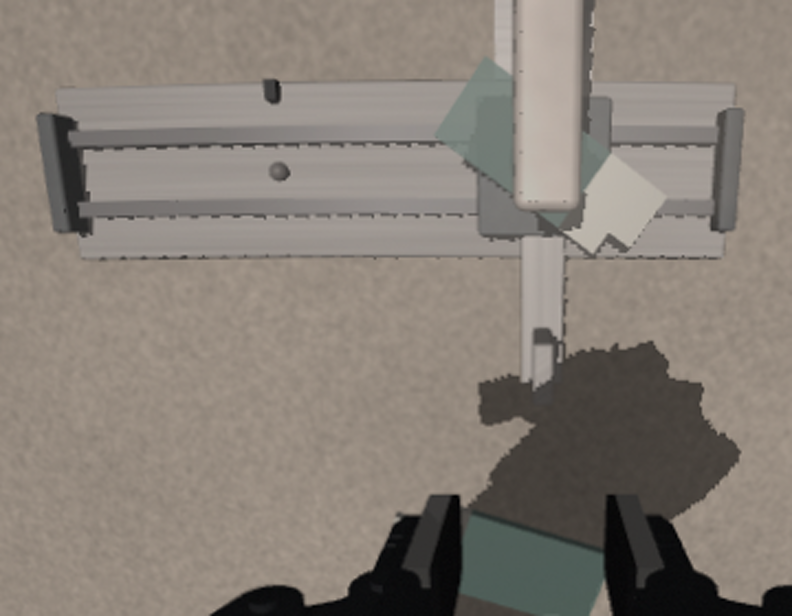

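Run:
```python
from h import *
import pickle
c=pickle.load(open('w2.pkl','rb')); print('cam',-np.array(c['R']).T@c['t'])
r=np.load('rail.npy')
def rl(P): d=(P-r[0]); return np.array([d@r[1],d@r[2],P[2]])
pts=[]
for v in range(150,230):
  for u in range(290,360):
    P=dep(c,u,v)
    if .068<P[2]<.085: pts.append(list(P)+[u,v])
pts=np.array(pts); print(len(pts))
L=np.array([rl(p[:3]) for p in pts]); print('tab rail min',L.min(0),'max',L.max(0),'med',np.median(L,0), 'px',pts[:,3:].min(0),pts[:,3:].max(0))
# rail corners in wrist crop
P=np.array([onz(c,80+u/2.2,20+v/2.2,.008) for u,v in [(58,87),(80,258),(724,258),(735,85)]])
for i in range(4): print(P[i].round(4),np.linalg.norm(P[i]-P[(i+1)%4]).round(4))
cen=P.mean(0); y=(P[0]+P[1]-P[2]-P[3]); y/=np.linalg.norm(y); print(cen,np.degrees(np.arctan2(-y[0],y[1])))
```

```text
cam [ 0.57280023 -0.23884892  0.37484709]
270
tab rail min [-0.11036755 -0.08687169  0.06822424] max [-0.08043335 -0.07768761  0.08003357] med [-0.09424759 -0.08184227  0.07833727] px [322. 175.] [331. 204.]
[0.6039 0.022  0.008 ] 0.0898
[0.5149 0.0105 0.008 ] 0.3604
[ 0.5698 -0.3458  0.008 ] 0.0884
[ 0.657  -0.3314  0.008 ] 0.3574
[ 0.58638931 -0.16118103  0.008     ] 8.657335263165148
```

The tab's top sits at pixels (322–331, 175–204) in the wrist view and spans 30 × 9 mm at z ≈ 78 mm, which matches. Its centre is about (0.505, −0.2535). Descending over it.

Request:
carry_out(
  steps=[
    [[0.002,-0.0045,-0.03,0,0,0,-0.2],[0,0,-0.035,0,0,0,-0.2],[0,0,-0.035,0,0,0,-0.2],[0,0,-0.03,0,0,0,-0.2],[0,0,-0.03,0,0,0,-0.2]],
  ],
)

```text
clock: 3.0
eef_pos: [0.5055, -0.2529, 0.081]
eef_rot: [-3.131, -0.249, -0.001]
force: [0.7, 0.8, -0.2]
gripper_width: 0.034
```

Request:
carry_out(
  steps=[
    [[0,0,-0.02,0,0,0,-0.2],[0,0,-0.01,0,0,0,-0.2],[0,0,0,0,0,0,-0.3],[0,0,0,0,0,0,-0.45],[0,0,0,0,0,0,-0.6]],
  ],
)

```text
clock: 3.42
eef_pos: [0.5062, -0.255, 0.0537]
eef_rot: [3.131, 0.245, 0.003]
force: [-0.2, 0.8, -0.4]
gripper_width: 0.017
```

Run:
```python
from h import *
c=grab('wrist'); save(c,'w3')
s=bot.get_state(); print(s['clock'],s['eef_pos'],s['eef_rot'],s['gripper_width'],s['force'])
```

```text
3.4667 [ 0.50621397 -0.25518028  0.05388452] [3.13079013 0.24514795 0.00375174] 0.01731403470956105 [-0.35120835  0.18729604  0.17477248]
```

View pics/w3.png

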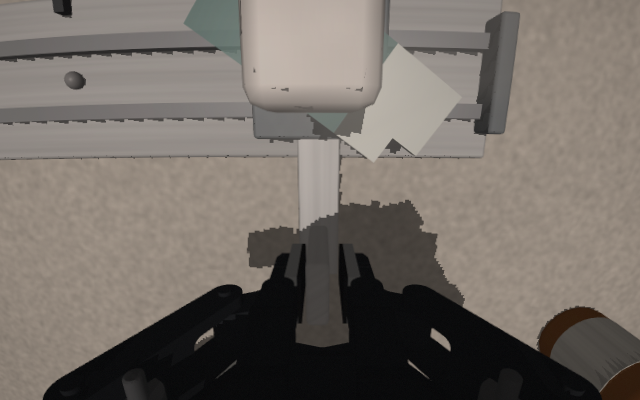

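Request:
carry_out(
  steps=[
    [[-0.0005,0.003,0,0,0,0,-0.6],[-0.0005,0.003,0,0,0,0,-0.6],[-0.0005,0.003,0,0,0,0,-0.6],[-0.0005,0.003,0,0,0,0,-0.6],[-0.0005,0.003,0,0,0,0,-0.6]],
  ],
)

```text
clock: 3.88
eef_pos: [0.5036, -0.2412, 0.0533]
eef_rot: [3.129, 0.243, 0.004]
force: [0.9, -2.2, 2.2]
gripper_width: 0.0172
```

Request:
carry_out(
  steps=[
    [[-0.0006,0.004,0,0,0,0,-0.6],[-0.0008,0.005,0,0,0,0,-0.6],[-0.0009,0.006,0,0,0,0,-0.6],[-0.0009,0.006,0,0,0,0,-0.6],[-0.0009,0.006,0,0,0,0,-0.6]],
  ],
)

```text
clock: 4.3
eef_pos: [0.4985, -0.2119, 0.0522]
eef_rot: [-3.132, -0.245, 0.0]
force: [0.3, -0.8, 1.2]
gripper_width: 0.0171
```

Request:
carry_out(
  steps=[
    [[-0.0009,0.006,0,0,0,0,-0.6],[-0.0009,0.006,0,0,0,0,-0.6],[-0.0009,0.006,0,0,0,0,-0.6],[-0.0009,0.006,0,0,0,0,-0.6],[-0.0009,0.006,0,0,0,0,-0.6]],
  ],
)

```text
clock: 4.72
eef_pos: [0.4939, -0.1822, 0.0522]
eef_rot: [-3.132, -0.244, 0.0]
force: [-0.3, -1.4, 1.2]
gripper_width: 0.0172
```

Request:
carry_out(
  steps=[
    [[-0.0009,0.006,0,0,0,0,-0.6],[-0.0009,0.006,0,0,0,0,-0.6],[-0.0009,0.006,0,0,0,0,-0.6],[-0.0009,0.006,0,0,0,0,-0.6],[-0.0009,0.006,0,0,0,0,-0.6]],
  ],
)

```text
clock: 5.13
eef_pos: [0.4893, -0.1523, 0.0522]
eef_rot: [-3.132, -0.244, 0.001]
force: [-1.6, -2.0, 0.3]
gripper_width: 0.0173
```

Run:
```python
from h import *
c=grab('wrist'); save(c,'w4')
s=bot.get_state(); print(s['clock'],s['eef_pos'],s['eef_rot'],s['gripper_width'],s['force'])
```

```text
5.1833 [ 0.48916016 -0.15054337  0.05200697] [-3.13014470e+00 -2.46326758e-01  1.49506793e-03] 0.017362712028228963 [-0.61308969  1.64650449 -0.08159918]
```

View pics/w4.png

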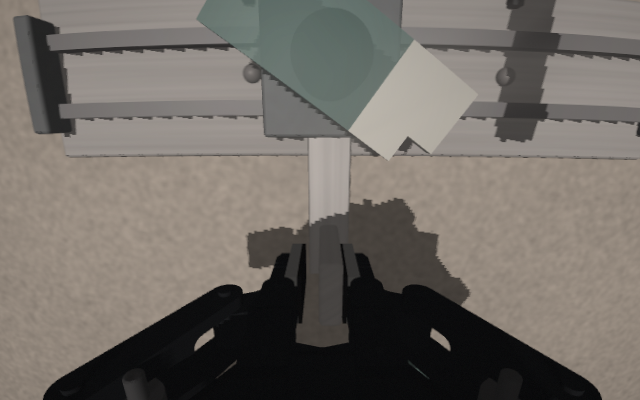

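Request:
carry_out(
  steps=[
    [[-0.0009,0.006,0,0,0,0,-0.6],[-0.0009,0.006,0,0,0,0,-0.6],[-0.0009,0.006,0,0,0,0,-0.6],[-0.0009,0.006,0,0,0,0,-0.6],[-0.0006,0.004,0,0,0,0,-0.6]],
  ],
)

```text
clock: 5.6
eef_pos: [0.4853, -0.1238, 0.0522]
eef_rot: [-3.132, -0.245, 0.0]
force: [-1.2, -6.3, 0.3]
gripper_width: 0.0171
```

Request:
carry_out(
  steps=[
    [[-0.0005,0.003,0,0,0,0,-0.6],[-0.0003,0.002,0,0,0,0,-0.6],[0,0,0,0,0,0,-0.6]],
  ],
)

```text
clock: 5.85
eef_pos: [0.4846, -0.1195, 0.0522]
eef_rot: [-3.132, -0.245, 0.0]
force: [-0.4, -0.9, -0.1]
gripper_width: 0.0174
```

Run:
```python
from h import *
c=grab('wrist'); save(c,'w5',(160,120,480,360),2.4)
s=bot.get_state(); print(s['clock'],s['eef_pos'],s['eef_rot'],s['gripper_width'],s['force'])
t=grab('top'); save(t,'t5',(280,140,420,240),5.7)
```

```text
5.9 [ 0.48457174 -0.1193608   0.05220006] [-3.13152128e+00 -2.45035822e-01  4.55453871e-04] 0.0174940185861489 [-0.35848422 -0.74344568 -0.39963022]
```

View pics/w5.png

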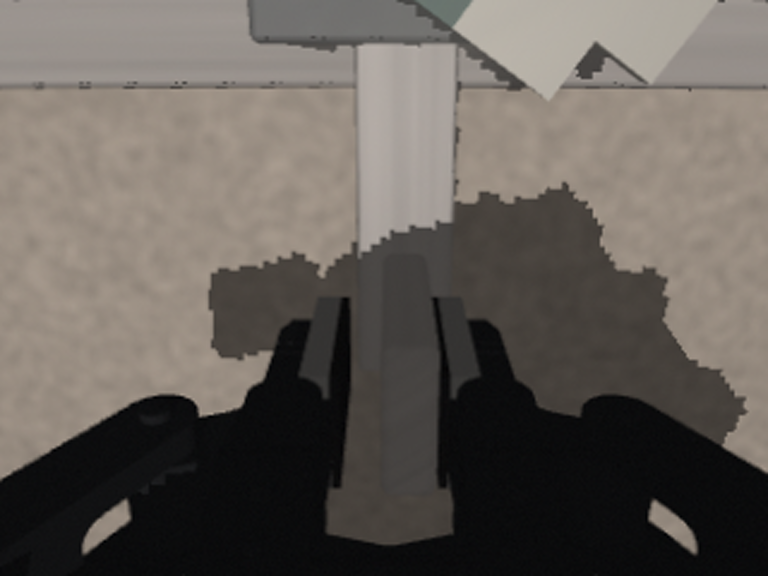

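View pics/t5.png

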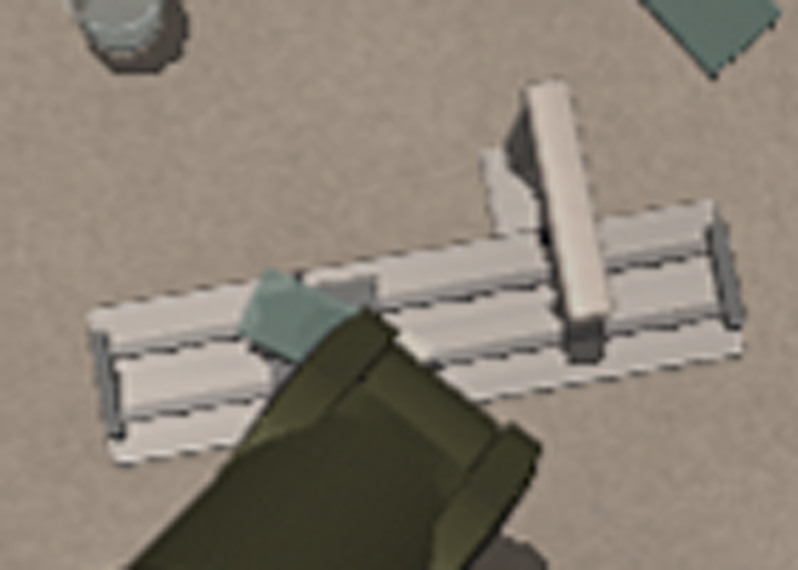

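Tab rides against the rear finger at about y = −0.123, roughly 7 mm short. I'll creep forward.

Request:
carry_out(
  steps=[
    [[-0.0003,0.002,0,0,0,0,-0.6],[-0.0003,0.002,0,0,0,0,-0.6],[0,0,0,0,0,0,-0.6]],
  ],
)

```text
clock: 6.2
eef_pos: [0.484, -0.1151, 0.0522]
eef_rot: [-3.131, -0.245, 0.0]
force: [0.2, 1.0, -0.0]
gripper_width: 0.0172
```

```bash
cat > look.py <<'E'
from h import *
import sys
n=sys.argv[1]
c=grab('wrist'); save(c,n,(160,120,480,360),2.4)
s=bot.get_state(); print(s['clock'],s['eef_pos'],s['gripper_width'],s['force'])
# tab near top: depth points z .05-.085 in the cage region
r=np.load('rail.npy'); L=[]
for v in range(210,250):
  for u in range(300,350):
    if c['z_map'][v,u]<=0: continue
    P=dep(c,u,v)
    d=P-r[0]
    if .07<P[2]<.084 and abs(d@r[1]+.095)<.018: L.append([d@r[1],d@r[2],P[2],u,v])
L=np.array(L); print(len(L)); 
if len(L): print(L.min(0).round(4),L.max(0).round(4),np.median(L,0).round(4))
# deck z~.033
row=[]
for u in range(200,460):
    P=dep(c,u,130) ; row.append(P[2])
row=np.array(row); 
for v in (125,130,135):
    us=[u for u in range(150,500) if .028<dep(c,u,v)[2]<.038]
    if us: a,b=dep(c,us[0],v),dep(c,us[-1],v); print('deck',v,us[0],us[-1],((a-r[0])@r[2]).round(4),((b-r[0])@r[2]).round(4),((a-r[0])@r[1]).round(4))
E
python3 look.py w6
```

```text
6.25 [ 0.48399212 -0.11499684  0.05222966] 0.017258946130131115 [ 0.46736395 -0.04850542 -0.71676661]
0
deck 125 263 338 0.0867 0.0495 -0.0269
deck 130 264 344 0.0859 0.0465 -0.0292
deck 135 265 351 0.086 0.043 -0.0317
```

View pics/w6.png

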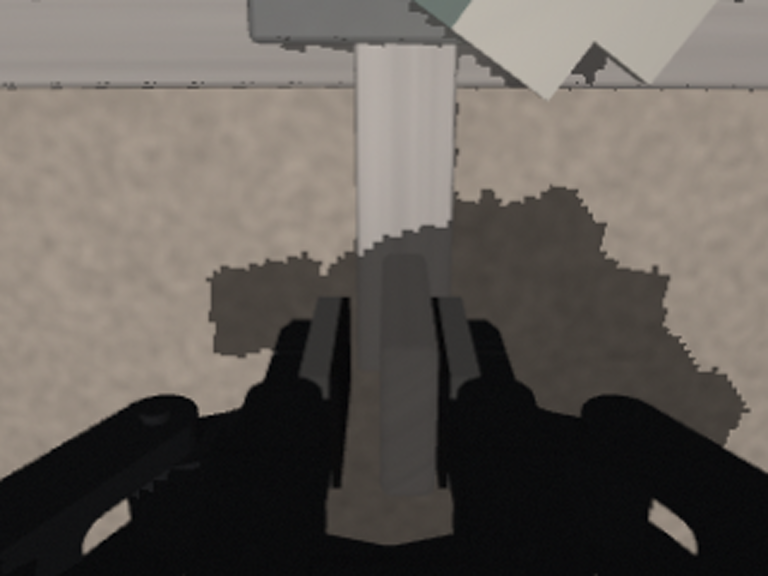

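Request:
carry_out(
  steps=[
    [[-0.0002,0.0015,0,0,0,0,-0.6],[0,0,0,0,0,0,-0.6]],
  ],
)

```text
clock: 6.42
eef_pos: [0.4838, -0.1137, 0.0523]
eef_rot: [-3.131, -0.245, 0.0]
force: [-0.1, -0.4, -0.2]
gripper_width: 0.0174
```

```bash
python3 look.py w7
```

```text
6.4667 [ 0.48385746 -0.11383264  0.05229088] 0.016620642466078858 [-1.23874824  0.12328217  0.63174374]
0
deck 125 263 337 0.088 0.0514 -0.0268
deck 130 264 344 0.0876 0.0479 -0.0292
deck 135 264 350 0.0878 0.0449 -0.0316
```

Request:
carry_out(
  steps=[
    [[-0.0002,0.0015,0,0,0,0,-0.6],[0,0,0,0,0,0,-0.6]],
  ],
)

```text
clock: 6.63
eef_pos: [0.4836, -0.1125, 0.0523]
eef_rot: [-3.132, -0.245, 0.0]
force: [-0.1, -0.0, 0.4]
gripper_width: 0.0171
```

```bash
python3 look.py w8
```

```text
6.6833 [ 0.48362876 -0.11254052  0.05226555] 0.017155361544434217 [-0.66765784  0.18776506  0.17685436]
0
deck 125 263 337 0.0895 0.0526 -0.0268
deck 130 264 344 0.0886 0.0492 -0.0292
deck 135 264 351 0.0891 0.0457 -0.0317
```

View pics/w8.png

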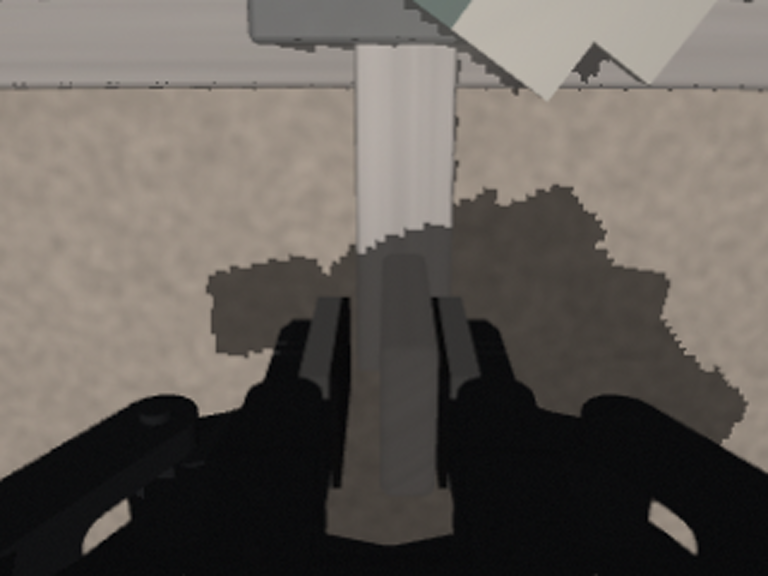

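Run:
```python
from h import *
import pickle
c=pickle.load(open('w2.pkl','rb')); r=np.load('rail.npy')
for v in range(62,128,8):
    us=[u for u in range(250,400) if .029<dep(c,u,v)[2]<.037]
    if us: a,b=dep(c,us[0],v),dep(c,us[-1],v); print('deck',v,us[0],us[-1],((a-r[0])@r[2]).round(4),((b-r[0])@r[2]).round(4),((a-r[0])@r[1]).round(4))
for nm,u,v,z in [('dimple',279,171,.010),('block',271,90,.012)]:
    P=onz(c,80+u/2.2,20+v/2.2,z)-r[0]; print(nm,P@r[1],P@r[2])
```

```text
deck 70 345 357 -0.1018 -0.1146 0.0259
deck 78 345 357 -0.1019 -0.1148 0.0177
deck 86 354 357 -0.1117 -0.1152 0.0096
deck 102 297 305 -0.05 -0.0588 -0.007
deck 110 297 312 -0.0498 -0.0664 -0.0154
deck 118 298 325 -0.051 -0.0808 -0.0239
deck 126 297 336 -0.0497 -0.0931 -0.0325
dimple -0.0003304703028015165 0.057685692940544056
block 0.03958030942400485 0.057658692190150115
```

Measured the same way as before, the deck edge has gone from −0.050 to +0.089, so the travel is 0.139 m and it is inside the detent zone. I'll open slightly, let it settle and check.

Request:
carry_out(
  steps=[
    [[0,0,0,0,0,0,-0.3],[0,0,0,0,0,0,-0.2],[0,0,0,0,0,0,-0.2],[0,0,0,0,0,0,-0.2]],
  ],
)

```text
clock: 7.02
eef_pos: [0.4837, -0.1129, 0.0523]
eef_rot: [-3.132, -0.244, -0.0]
force: [-0.2, 0.8, 0.1]
gripper_width: 0.0341
```

```bash
python3 look.py w9
```

```text
7.0667 [ 0.48365016 -0.1128721   0.05227252] 0.03416386211886896 [-0.34349525 -0.00522887 -1.05283305]
0
deck 125 262 336 0.0895 0.0527 -0.0268
deck 130 263 343 0.0888 0.0492 -0.0292
deck 135 264 350 0.0886 0.0457 -0.0317
```

View pics/w9.png

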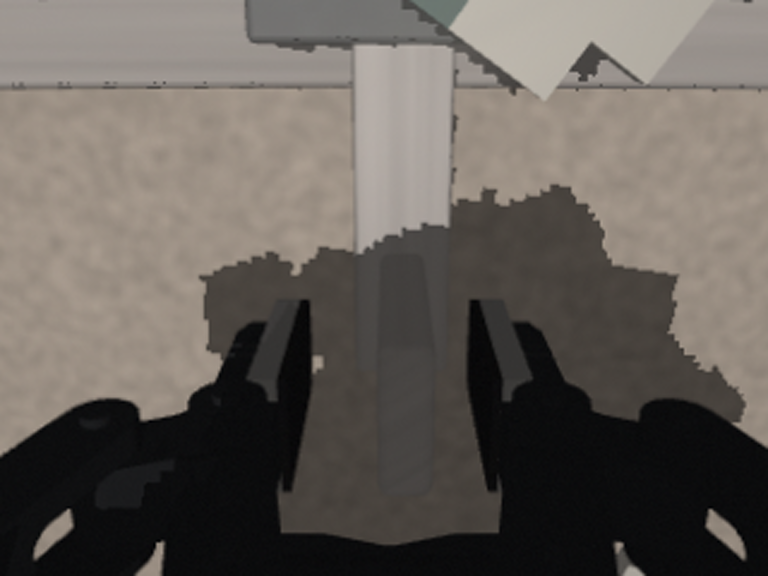

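Request:
carry_out(
  steps=[
    [[0,0,0.03,0,0,0,-0.2],[0,0,0.035,0,0,0,-0.2],[0,0,0.04,0,0,0,-0.2],[0,0,0.04,0,0,0,0.2],[0,0,0.04,0,0,0,0.6]],
  ],
)

```text
clock: 7.48
eef_pos: [0.483, -0.113, 0.2391]
eef_rot: [3.132, 0.243, -0.001]
force: [0.3, -0.3, -0.5]
gripper_width: 0.0571
```

Request:
carry_out(
  steps=[
    [[0,0,0,0,0,0,0.9],[0,0,0,0,0,0,0.9],[0,0,0,0,0,0,0.9]],
  ],
)

```text
clock: 7.73
eef_pos: [0.4833, -0.1124, 0.2369]
eef_rot: [-3.131, -0.245, 0.0]
force: [0.4, -0.8, -0.3]
gripper_width: 0.0812
```

Run:
```python
from h import *
import pickle
c=grab('wrist'); pickle.dump(c,open('w10.pkl','wb')); save(c,'w10',(140,0,500,220),2.2)
r=np.load('rail.npy'); print(bot.get_state()['eef_pos'],bot.get_state()['clock'],bot.get_state()['gripper_width'])
for v in range(40,150,6):
    us=[u for u in range(150,500) if .029<dep(c,u,v)[2]<.037]
    if us: a,b=dep(c,us[0],v),dep(c,us[-1],v); print('deck',v,us[0],us[-1],((a-r[0])@r[2]).round(4),((b-r[0])@r[2]).round(4),((a-r[0])@r[1]).round(4))
```

```text
[ 0.48297756 -0.11235935  0.2362636 ] 7.7833 0.08127117910461684
deck 64 324 352 0.0582 0.0289 0.0322
deck 70 332 356 0.0498 0.0247 0.0262
deck 76 339 356 0.0424 0.0245 0.0203
deck 82 219 356 0.1716 0.0243 0.0156
deck 88 355 356 0.0251 0.024 0.0085
deck 100 296 300 0.0881 0.0839 -0.0039
deck 106 296 307 0.0883 0.0764 -0.01
deck 112 296 315 0.0884 0.0678 -0.0163
deck 118 296 323 0.0886 0.0592 -0.0225
deck 124 296 331 0.0888 0.0504 -0.0289
deck 130 315 334 0.068 0.0469 -0.0354
deck 136 315 334 0.068 0.0469 -0.0419
deck 142 315 334 0.068 0.0468 -0.0485
deck 148 315 334 0.0681 0.0467 -0.0553
```

View pics/w10.png

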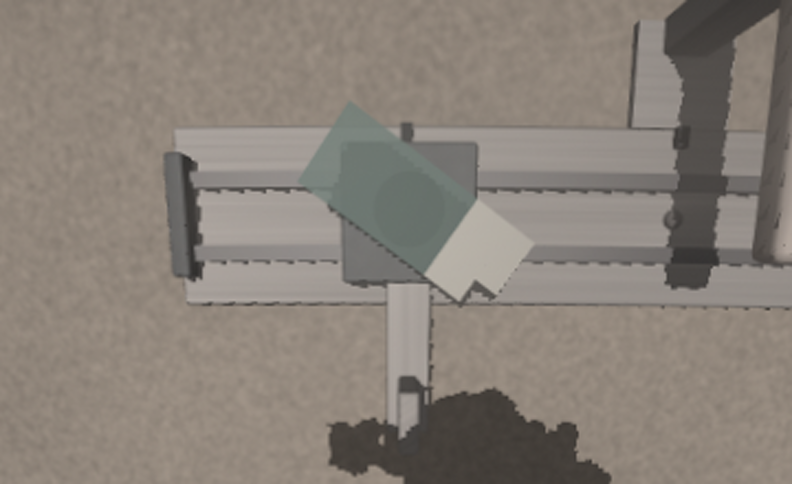

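Run:
```python
from h import *
import pickle
c=pickle.load(open('w10.pkl','rb')); r=np.load('rail.npy')
f=lambda u,v,z=.066: onz(c,140+u/2.2-.3,0+v/2.2-.3,z)
A,B,F1,F2,G=f(350,102),f(299,182),f(477,199),f(424,275),f(535,242)
print('width',np.linalg.norm(A-B),np.linalg.norm(F1-F2),'len',np.linalg.norm(A-F1),np.linalg.norm(B-F2),np.linalg.norm(A-G))
x=(F1+F2-A-B); x/=np.linalg.norm(x); yaw=np.arctan2(x[1],x[0]); print('yaw',np.degrees(yaw), 'edge yaw',np.degrees(np.arctan2(*(G-A)[[1,0]])), 'perp', np.degrees(np.arctan2(*(A-B)[[1,0]])))
cen=((A+B)/2+.05*x); cen2=(F1+F2)/2-.018*x; print('centre',cen,cen2)
b=f(406,131,.012)-r[0]; print('block',b@r[1],b@r[2])
# mask-based: depth in plate plane
pts=[]
for v in range(30,150):
  for u in range(230,420):
    P=dep(c,u,v)
    if .06<P[2]<.072: pts.append([u,v])
pts=np.array(pts,np.float32); print(len(pts)); rect=cv2.minAreaRect(pts); print(rect)
bx=cv2.boxPoints(rect); W=np.array([onz(c,*p,.066) for p in bx]); print(W.round(4),W.mean(0))
s=bot.get_state();print(s['eef_pos'],s['eef_rot'],s['joint_positions'])
```

```text
width 0.03936786384603401 0.03975612014628697 len 0.06748266103195279 0.06760328628049186 0.09941928975317707
yaw -116.72005091846889 edge yaw -116.17086651929118 perp -26.469657744181795
centre [ 0.57572216 -0.10624606  0.066     ] [ 0.57592778 -0.10583758  0.066     ]
block 0.04084496668938825 0.057846726033438454
4342
((328.1200256347656, 94.33999633789062), (106.20001220703125, 44.0), 36.869895935058594)
[[ 0.5822 -0.0495  0.066 ]
 [ 0.6168 -0.0703  0.066 ]
 [ 0.5731 -0.1603  0.066 ]
 [ 0.5356 -0.141   0.066 ]] [ 0.57694805 -0.10526892  0.066     ]
[ 0.48297756 -0.11235935  0.2362636 ] [-3.13122156e+00 -2.44824425e-01  2.66532310e-03] [-0.29632271  0.37298211  0.67110795  1.84696354 -0.26993632  1.01585831
 -0.92913362]
```

The plate measures 99 × 39.5 mm, centre (0.576, −0.106), yaw −116.4°, which fits the sizes given. Carrier travel is 0.139 m. I'll move above the clear end and turn the jaws.

Request:
carry_out(
  steps=[
    [[0.013,0.0036,0,0,0,0.1193,0.9],[0.013,0.0036,0,0,0,0.1193,0.9],[0.013,0.0036,0,0,0,0.1193,0.9],[0.013,0.0036,0,0,0,0.1193,0.9],[0.013,0.0036,0,0,0,0.1193,0.9]],
  ],
)

```text
clock: 8.2
eef_pos: [0.5484, -0.0944, 0.2352]
eef_rot: [-2.917, -1.162, 0.005]
force: [-0.4, -0.0, 0.4]
gripper_width: 0.0811
```

Request:
carry_out(
  steps=[
    [[0.013,0.0036,-0.02,0,0,0.1193,0.9],[0.013,0.0036,-0.03,0,0,0.1193,0.9],[0.013,0.0036,-0.03,0,0,0.1193,0.9],[0,0,0,0,0,0,0.9],[0,0,0,0,0,0,0.9]],
  ],
)

```text
clock: 8.62
eef_pos: [0.5859, -0.0838, 0.1543]
eef_rot: [-2.668, -1.65, 0.008]
force: [-0.5, 0.1, -0.1]
gripper_width: 0.0811
```

Run:
```python
from h import *
import pickle
c=grab('wrist'); pickle.dump(c,open('w11.pkl','wb')); save(c,'w11')
s=bot.get_state();print(s['clock'],s['eef_pos'],s['eef_rot'],s['gripper_width'],s['joint_positions'])
n=s['eef_rot'][:2]; print('y yaw',2*np.degrees(np.arctan2(n[1],n[0]))-90)
p=s['eef_pos'];
for z in (.066,): print(proj(c,[p[0],p[1],z]))
```

```text
8.6667 [ 0.58652956 -0.08461048  0.15623653] [-2.67171656 -1.64925263  0.00472603] 0.08085382206334497 [-0.11901923  0.55824109  0.35219567  1.710186   -0.23128112  0.91780403
 -0.13879399]
y yaw -386.62587084579224
[323.99718167 213.21606436]
```

View pics/w11.png

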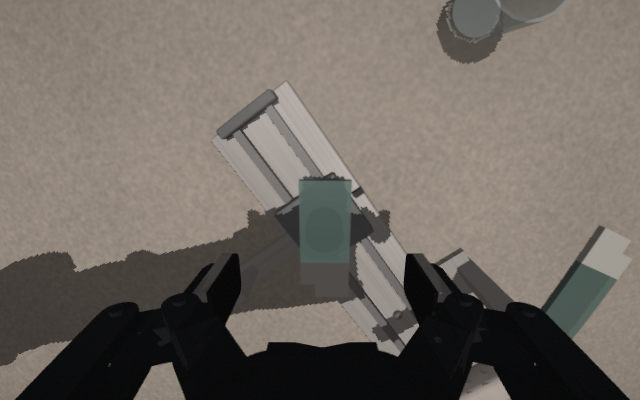

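Aligned: plate edges at columns 300–351, jaws symmetric about column 324, grasp point about 25 mm from the plate centre on the clear side. Descending and gripping.

Request:
carry_out(
  steps=[
    [[0,0,-0.03,0,0,0,0.9],[0,0,-0.03,0,0,0,0.9],[0,0,-0.022,0,0,0,0.9],[0,0,-0.012,0,0,0,0.9],[0,0,-0.006,0,0,0,0.9]],
  ],
)

```text
clock: 9.08
eef_pos: [0.5868, -0.0845, 0.057]
eef_rot: [-2.672, -1.651, 0.002]
force: [-0.1, -0.5, 1.0]
gripper_width: 0.0809
```

Request:
carry_out(
  steps=[
    [[0,0,0,0,0,0,0.6],[0,0,0,0,0,0,0.3],[0,0,0,0,0,0,0.1],[0,0,0,0,0,0,0.02]],
  ],
)

```text
clock: 9.42
eef_pos: [0.5884, -0.0843, 0.0587]
eef_rot: [2.669, 1.654, 0.003]
force: [-0.5, -0.4, 0.4]
gripper_width: 0.0436
```

Run:
```python
from h import *
c=grab('wrist'); save(c,'w12')
s=bot.get_state();print(s['clock'],s['eef_pos'],s['eef_rot'],s['gripper_width'],s['force'])
```

```text
9.4667 [ 0.58828472 -0.0842166   0.05849716] [2.66921105e+00 1.65457137e+00 2.46353127e-03] 0.0434451897372181 [-0.4121015  -0.66080067 -0.3479932 ]
```

View pics/w12.png

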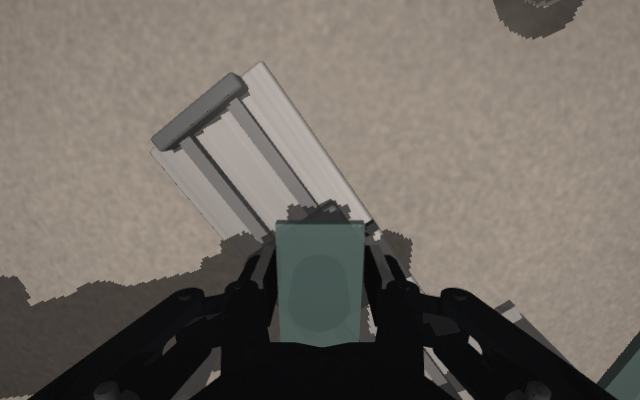

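Request:
carry_out(
  steps=[
    [[0,0,-0.0035,0,0,0,0.02],[0,0,0,0,0,0,-0.1],[0,0,0,0,0,0,-0.4],[0,0,0,0,0,0,-1],[0,0,0,0,0,0,-1]],
  ],
)

```text
clock: 9.88
eef_pos: [0.588, -0.0841, 0.0543]
eef_rot: [2.67, 1.655, 0.001]
force: [-0.5, 1.0, 5.5]
gripper_width: 0.0382
```

Request:
carry_out(
  steps=[
    [[0,0,0,0,0,0,-1],[0,0,0,0,0,0,-1],[0,0,0.005,0,0,0,-1],[0,0,0.01,0,0,0,-1],[0,0,0.015,0,0,0,-1]],
  ],
)

```text
clock: 10.3
eef_pos: [0.5866, -0.0839, 0.0833]
eef_rot: [-2.669, -1.655, 0.004]
force: [-0.3, 0.3, -0.5]
gripper_width: 0.0387
```

Run:
```python
from h import *
c=grab('wrist'); save(c,'w13')
s=bot.get_state();print(s['clock'],s['eef_pos'],s['eef_rot'],s['gripper_width'],s['force'])
c=grab('top'); save(c,'t13',(280,140,420,240),5.7)
```

```text
10.35 [ 0.58852527 -0.08445339  0.08696368] [2.66889674 1.65445034 0.00274736] 0.0386091489050967 [ 0.86450568 -0.79533451  1.60409573]
```

View pics/w13.png

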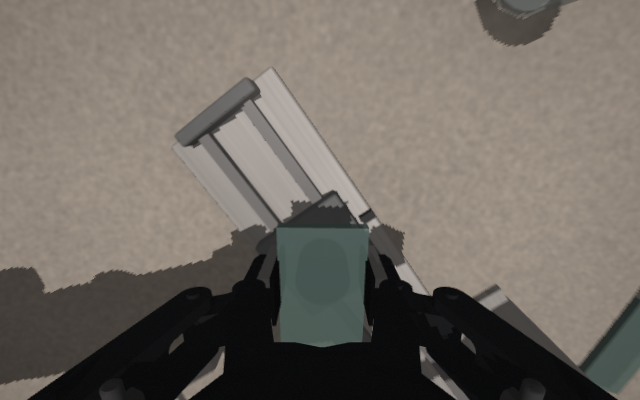

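View pics/t13.png

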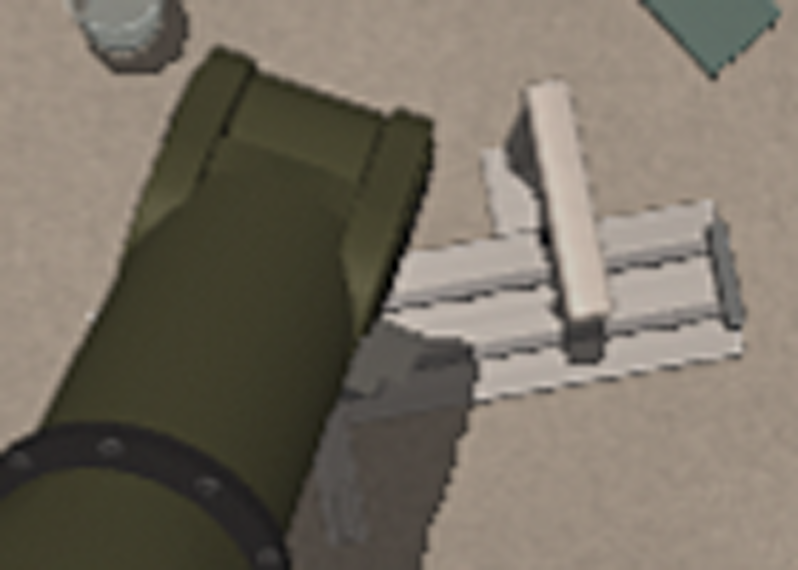

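Gripped (38.6 mm opening) and lifted. I'll raise it clear, then swing over to the reader while turning +128.6°.

Request:
carry_out(
  steps=[
    [[0,0,0.02,0,0,0,-1],[0,0,0.025,0,0,0,-1],[0,0,0.03,0,0,0,-1],[0,0,0.025,0,0,0,-1],[0,0,0.01,0,0,0.06,-1]],
  ],
)

```text
clock: 10.82
eef_pos: [0.5888, -0.0845, 0.1972]
eef_rot: [2.617, 1.732, 0.005]
force: [0.2, -0.1, -1.0]
gripper_width: 0.0388
```

Request:
carry_out(
  steps=[
    [[-0.004,0.018,0,0,0,0.1,-1],[-0.004,0.018,0,0,0,0.11,-1],[-0.004,0.018,0,0,0,0.11,-1],[-0.004,0.018,0,0,0,0.11,-1],[-0.004,0.018,0,0,0,0.11,-1]],
  ],
)

```text
clock: 11.23
eef_pos: [0.5671, 0.0068, 0.1936]
eef_rot: [-2.055, -2.376, 0.0]
force: [0.2, -0.6, -0.3]
gripper_width: 0.0387
```

Request:
carry_out(
  steps=[
    [[-0.004,0.018,0,0,0,0.11,-1],[-0.004,0.018,0,0,0,0.11,-1],[-0.004,0.018,0,0,0,0.11,-1],[-0.004,0.018,0,0,0,0.11,-1],[-0.004,0.018,0,0,0,0.11,-1]],
  ],
)

```text
clock: 11.65
eef_pos: [0.5471, 0.0967, 0.1936]
eef_rot: [-1.332, -2.845, 0.0]
force: [0.1, 0.2, -0.5]
gripper_width: 0.0384
```

Request:
carry_out(
  steps=[
    [[-0.004,0.018,0,0,0,0.11,-1],[-0.004,0.018,0,0,0,0.11,-1],[-0.004,0.018,0,0,0,0.11,-1],[-0.004,0.018,0,0,0,0.11,-1],[-0.004,0.018,0,0,0,0.11,-1]],
  ],
)

```text
clock: 12.07
eef_pos: [0.5272, 0.1866, 0.1935]
eef_rot: [-0.51, -3.1, 0.0]
force: [-0.3, 0.5, -0.4]
gripper_width: 0.0389
```

Request:
carry_out(
  steps=[
    [[-0.004,0.018,0,0,0,0.11,-1],[-0.004,0.018,0,0,0,0.11,-1],[-0.004,0.018,0,0,0,0.11,-1],[-0.004,0.018,0,0,0,0.11,-1],[0,0,0,0,0,0.104,-1]],
  ],
)

```text
clock: 12.48
eef_pos: [0.5099, 0.2625, 0.1936]
eef_rot: [0.35, -3.121, -0.004]
force: [-0.6, 0.1, -0.4]
gripper_width: 0.0386
```

Request:
carry_out(
  steps=[
    [[0,0,0,0,0,0,-1],[0,0,0,0,0,0,-1],[0,0,0,0,0,0,-1]],
  ],
)

```text
clock: 12.73
eef_pos: [0.5119, 0.2569, 0.1936]
eef_rot: [0.326, -3.124, 0.001]
force: [0.7, -0.7, -0.4]
gripper_width: 0.038
```

Run:
```python
from h import *
import pickle
c=grab('wrist'); save(c,'w14')
s=bot.get_state();print(s['clock'],s['eef_pos'],s['eef_rot'],s['gripper_width'],s['force'],s['joint_positions'])
n=s['eef_rot'][:2]; print('y yaw',2*np.degrees(np.arctan2(n[1],n[0]))-90)
c=grab('top'); save(c,'t14',(140,100,440,300),2.6); pickle.dump(c,open('t14.pkl','wb'))
c=grab('scene'); save(c,'s14',(250,140,450,320),4);pickle.dump(c,open('s14.pkl','wb'))
```

```text
12.7833 [0.51191024 0.25689948 0.19361714] [ 3.26639621e-01 -3.12435897e+00  1.12410248e-03] 0.03811629919005453 [-0.30785904  0.48145103 -1.21017542] [-0.33447507  0.47288507 -0.26383277  1.7128442   0.14462192  0.97538553
  1.12709204]
y yaw -258.06325971970534
```

View pics/w14.png

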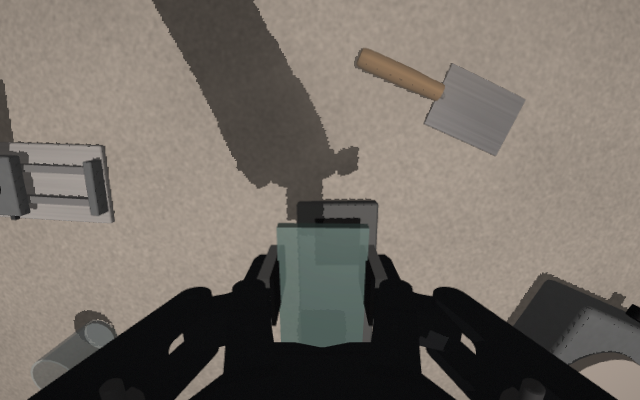

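View pics/t14.png

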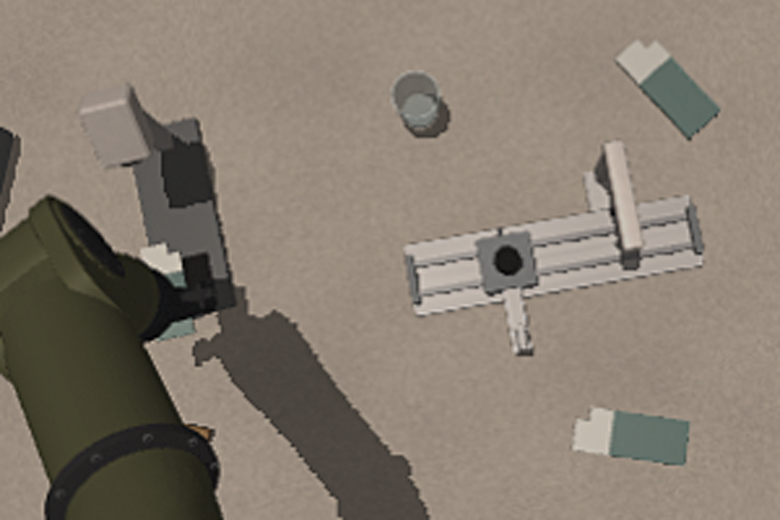

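View pics/s14.png

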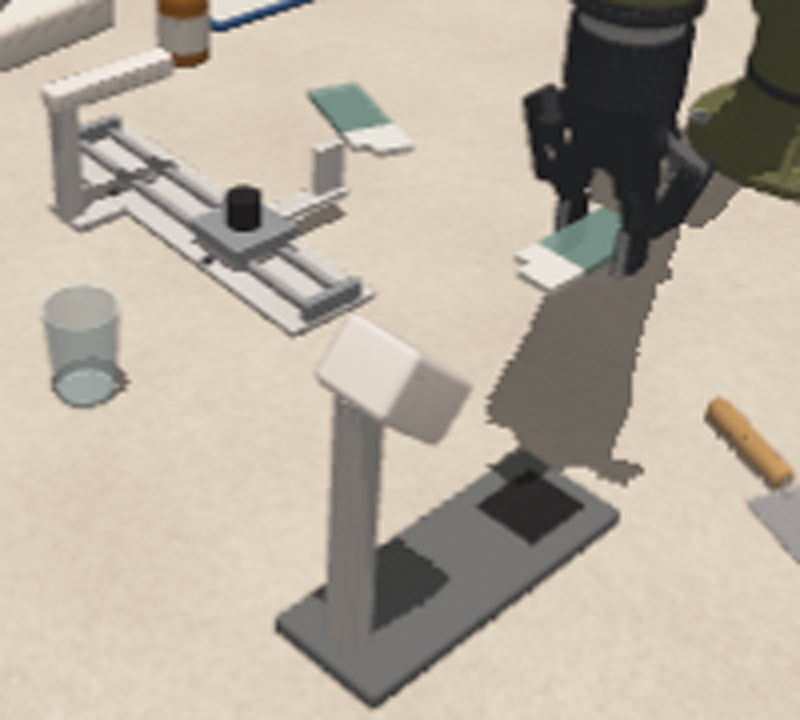

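Run:
```python
from h import *
import pickle
c=pickle.load(open('scene.pkl','rb'))
m=np.zeros((400,640),np.uint8); g=c['image'].max(2); m[(g<50)]=255; m[:, :355]=0; m[:,410:]=0; m[:250]=0; m[285:]=0
cs,_=cv2.findContours(m,cv2.RETR_EXTERNAL,cv2.CHAIN_APPROX_NONE); k=max(cs,key=cv2.contourArea); print(cv2.contourArea(k),cv2.boundingRect(k))
W=np.array([onz(c,u,v,.016)[:2] for u,v in k[:,0,:]],np.float32); print('pad scene',cv2.minAreaRect(W))
c=pickle.load(open('top.pkl','rb'))
g=c['image'].max(2); m=np.zeros((400,640),np.uint8); m[g<38]=255; m[:192]=0; m[222:]=0; m[:,:198]=0; m[:,232:]=0
cs,_=cv2.findContours(m,cv2.RETR_EXTERNAL,cv2.CHAIN_APPROX_NONE); k=max(cs,key=cv2.contourArea); print(cv2.contourArea(k),cv2.boundingRect(k))
W=np.array([onz(c,u,v,.016)[:2] for u,v in k[:,0,:]],np.float32); print('pad top',cv2.minAreaRect(W))
# plate frosted in scene
c=pickle.load(open('s14.pkl','rb'))
s=bot.get_state()['eef_pos']
for nm,u,v in [('far-left frost corner/notch',516,258),('corner',545,291),('border near',588,270)]:
    print(nm,onz(c,250+u/4-.4,140+v/4-.4,s[2]+.008+.003), dep(c,250+u/4,140+v/4))
yaw=np.radians(11.94); rx=np.array([np.cos(yaw),np.sin(yaw)]); ry=np.array([-rx[1],rx[0]]); cen=np.array(s[:2])+.025*rx
for nm,a,b in [('end,+y',.05,.02),('notch inner -y side',.05,-.008),('border +y',.018,.02),('border -y',.018,-.02)]:
    X=np.r_[cen+a*rx+b*ry,s[2]+.011]; print(nm,X,(proj(c,X)-[250,140])*4)
```

```text
200.5 (370, 258, 26, 17)
pad scene ((0.5702883005142212, 0.2861672043800354), (0.05293199419975281, 0.047658246010541916), 11.44135570526123)
217.0 (205, 198, 18, 19)
pad top ((0.5672618746757507, 0.28737974166870117), (0.05342656001448631, 0.047416359186172485), 12.826329231262207)
far-left frost corner/notch [0.57954649 0.2522665  0.20475908] [0.57929219 0.25366706 0.20427881]
corner [0.58611779 0.29001526 0.20475908] [0.58314711 0.28839081 0.20150954]
border near [0.54814019 0.28526582 0.20475908] [0.33510848 0.06835528 0.00069832]
end,+y [0.58111434 0.29227572 0.20475908] [552.10880309 288.94482521]
notch inner -y side [0.58690718 0.26488151 0.20475908] [517.34360119 269.49762191]
border +y [0.54980666 0.28565533 0.20475908] [584.73633559 269.4466628 ]
border -y [0.55808215 0.24652074 0.20475908] [535.56736992 242.84287346]
```

Pad centre comes out at (0.569, 0.287), yaw ≈ 12°, from two views, and the plate in hand agrees to within about 4 mm. Correcting by (−2, +19) mm and lowering 133 mm.

Request:
carry_out(
  steps=[
    [[-0.001,0.01,0,0,0,0,-1],[-0.001,0.009,-0.02,0,0,0,-1],[0,0,-0.025,0,0,0,-1],[0,0,-0.025,0,0,0,-1],[0,0,-0.023,0,0,0,-1]],
  ],
)

```text
clock: 13.3
eef_pos: [0.5094, 0.2779, 0.0998]
eef_rot: [-0.333, 3.124, 0.001]
force: [0.5, 0.2, -0.4]
gripper_width: 0.0385
```

Request:
carry_out(
  steps=[
    [[0,0,-0.018,0,0,0,-1],[0,0,-0.012,0,0,0,-1],[0,0,-0.01,0,0,0,-1],[0,0,0,0,0,0,-1],[0,0,0,0,0,0,-1]],
  ],
)

```text
clock: 13.72
eef_pos: [0.5096, 0.2773, 0.0607]
eef_rot: [0.333, -3.123, 0.0]
force: [0.7, 1.2, 0.5]
gripper_width: 0.0385
```

Request:
carry_out(
  steps=[
    [[0,0,0,0,0,0,-1],[0,0,0,0,0,0,-1],[0,0,0,0,0,0,-1]],
  ],
)

```text
clock: 13.97
eef_pos: [0.5102, 0.2772, 0.0617]
eef_rot: [-0.333, 3.122, 0.001]
force: [0.0, 0.4, -0.6]
gripper_width: 0.0388
```

Run:
```python
from h import *
import pickle
s=bot.get_state();print(s['clock'],s['eef_pos'],s['eef_rot'],s['gripper_width'],s['force'])
c=grab('top'); save(c,'t15',(160,120,280,240),5); pickle.dump(c,open('t15.pkl','wb'))
c=grab('scene'); save(c,'s15',(310,200,430,320),5);pickle.dump(c,open('s15.pkl','wb'))
```

```text
13.9667 [0.51020414 0.27724597 0.06172379] [-3.32780377e-01  3.12230768e+00  1.02786396e-03] 0.03876807354860202 [ 0.01101766  0.35101484 -0.64640991]
```

View pics/t15.png

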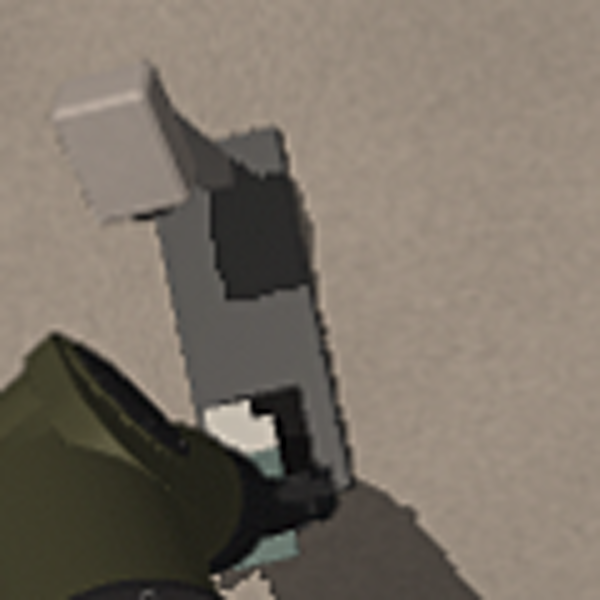

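View pics/s15.png

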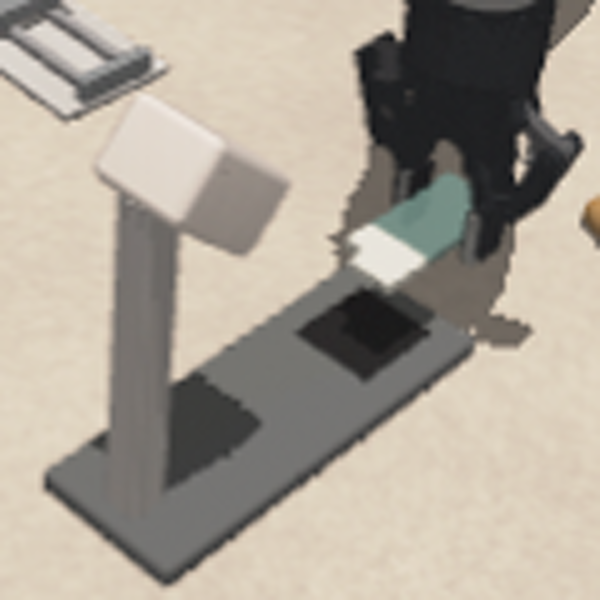

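Run:
```python
from h import *
import pickle
t=pickle.load(open('t15.pkl','rb')); s=pickle.load(open('s15.pkl','rb'))
st=bot.get_state(); e=np.array(st['eef_pos']); n=st['eef_rot'][:2]; print('tool y yaw-90', (2*np.degrees(np.arctan2(n[1],n[0]))-180)%180, 'tilt ok',st['eef_rot'][2])
pad=np.array([.5688,.2868]); a=np.radians(12.1); rx=np.array([np.cos(a),np.sin(a)]); ry=np.array([-rx[1],rx[0]])
def show(nm,P,px,py,pd):
    d=P[:2]-px*rx-py*ry-pd; print(nm,P.round(4),'frosted offset in reader x,y: %.4f %.4f'%(d@rx,d@ry))
z=e[2]+.0115
for nm,u,v,px,py in [('notch end',250,398,.016,-.008),('notch side',276,412,.004,-.02),('border-y',280,448,-.016,-.02),('end+y',205,408,.016,.02)]:
    show('top '+nm,onz(t,160+u/5-.4,120+v/5-.4,z),px,py,np.array([.5675,.2869]))
for nm,u,v,px,py in [('end+y',390,290,.016,.02),('border+y',424,259,-.016,.02),('border-y',382,224,-.016,-.02)]:
    show('scene '+nm,onz(s,310+u/5-.4,200+v/5-.4,z),px,py,np.array([.5703,.2862]))
q=dep(s,310+385/5,200+262/5); print('frosted depth z',q)
print('model', ((e[:2]+.059*rx-pad)@rx, (e[:2]+.059*rx-pad)@ry))
# carrier
r=np.load('rail.npy'); c=pickle.load(open('t14.pkl','rb')); u=[]
for v in range(188,216,3):
    us=[u for u in range(310,360) if .027<dep(c,u,v)[2]<.039]
    if len(us)>3: a_,b_=dep(c,us[0],v),dep(c,us[-1],v); print('deck',v,us[0],us[-1],((a_-r[0])@r[2]).round(4),((b_-r[0])@r[2]).round(4))
```

```text
tool y yaw-90 12.166474481934443 tilt ok 0.0005951020501697978
top notch end [0.585  0.284  0.0729] frosted offset in reader x,y: 0.0005 0.0015
top notch side [0.576  0.2678 0.0729] frosted offset in reader x,y: 0.0003 -0.0005
top border-y [0.5538 0.2651 0.0729] frosted offset in reader x,y: -0.0020 0.0016
top end+y [0.5795 0.3119 0.0729] frosted offset in reader x,y: 0.0010 0.0019
scene end+y [0.5813 0.3137 0.0729] frosted offset in reader x,y: 0.0005 0.0046
scene border+y [0.55   0.3033 0.0729] frosted offset in reader x,y: -0.0002 0.0010
scene border-y [0.5515 0.2693 0.0729] frosted offset in reader x,y: -0.0059 0.0074
frosted depth z [0.56860397 0.29543581 0.0714979 ]
model (np.float64(-0.0005634539176629635), np.float64(0.0028134298889006945))
deck 191 326 343 0.08 0.0276
deck 194 323 343 0.091 0.0293
deck 197 323 344 0.0927 0.0276
deck 200 324 344 0.0912 0.0295
deck 203 324 345 0.0929 0.0282
deck 206 325 345 0.0915 0.0298
deck 209 325 343 0.0931 0.0376
deck 212 326 338 0.0917 0.0547
deck 215 334 340 0.0686 0.0503
```

All checks pass: the frosted end is within about 3 mm of the pad centre and about 54 mm above it, yaw is 12.2° against the reader's ~12.1°, and the carrier deck centre is at about +0.060. Handing in.

Run:
```python
from h import *
s=bot.get_state(); print(s['qvel'],s['gripper_width'])
print(order.sign_off())
```

```text
[ 0.00162403  0.00326657  0.00064049  0.00282038 -0.00037703  0.00014431
 -0.00107584] 0.03836605222690863
the job is handed in; nothing more can be done
None
```

I pushed the carrier to the next station with the plate still on it. I then gripped the plate by its clear end, about 25 mm behind its centre, and lifted it off. I handed in at about 14 s of the 64 s while holding it over the reader's pad; `order.sign_off()` gave no verdict.

- **Carrier:** I moved it with the fingers loosely either side of the push tab. The wrist camera gave a travel of about 0.139 m, and the top camera put it at rail y ≈ +0.060 m. I never saw it visibly snap into the detent; it just stayed put when I opened the fingers.
- **Plate over the pad:** The frosted end's middle is about 1–3 mm from the pad centre and the plate is about 54 mm above the pad. The tool's yaw is 12.2° against about 12.1° for the reader. The fingers were holding it at an opening of 38.4 mm, and the joints were almost still (0.003 rad/s at most).
- **Disagreement:** The blurriest corner in the scene camera gave an offset of about 9 mm instead. That is still inside the 15 mm limit, and the other points and the arm's own position agree on less.
- **Bystanders:** The path stayed clear of the beaker, bottle and spatula, and they looked undisturbed in the pictures. I did not measure their positions again at the end.

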